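Start and run down the clamp nut of a dish shaker

TASK

Take the brass flange nut from the bench and fasten the shaker's clamp bar with it: set it gently, flange down, on the threaded stud, back it off counter-clockwise (seen from above) until you feel the thread drop in, then turn it clockwise until its flange bears fully on the steel washer. Never force it: when it comes up against a stop, do not press or wrench on, and do not disturb the other things on the bench. Leave the nut on the stud and let go of it.

Things in the scene. Friction and masses are not known exactly. Their poses are not given: they have to be found in the camera images.
- nut_center (a point): centre of the loose brass flange nut, on its axis, half-way up its 38 mm height; it stands flange down on the bench. Flange 58 mm across, the lowest 7 mm; above it a hexagon 46 mm across flats up to the top: grip it across two opposite flats, fingertips above the flange. z up; x is square to one pair of flats, the others lie 60 and 120 degrees from it
- nut: the same nut, about 0.18 kg; origin at the centre of its underside, z up the axis. Open bore 35 mm across; inside, three lugs 120 degrees apart (its thread, 5 mm long, 3 mm thick) leave a 24 mm circle; the lugs' undersides are 10 mm above the nut's underside
- seat (a point): on the stud's axis, in the upper face of the dark steel washer (62 mm across, 77 mm above the bench) that the flange must bear on; z up. From the drop, turned clockwise under a light downward push, the nut sinks to this face within about 75 degrees; some 25 degrees later it turns tight, and it stays when let go
- stud_tip (a point): top of the fixed stud, on its axis, 34 mm above the washer face; z up. The tip is a plain taper, 11 mm wide at the top and 20 mm wide from 10 mm lower down
- thread_top (a point): on the stud's axis where its thread begins, 20 mm above the washer face. Right-hand thread, 32 mm outside, three blunt starts 120 degrees apart (which way round they stand is not told), lead 22.5 mm a turn. Set down, the nut mostly lies on the thread's end, its underside 6 to 11 mm above the washer; turned clockwise from there it soon meets a hard stop
- shaker: white shaker, fixed, with clamp bar (164 mm, along y), washer and stud; origin on the bench below the stud. Backed off at most 105 degrees counter-clockwise under a light push or held loosely (maybe after a first drop of up to 4 mm) the nut drops about 7 mm, to 2-4.5 mm above the washer, or at once by chance; up to 25 degrees farther is a stop. Running freely it needs under 0.15 N m
- beaker: clear beaker, 53 x 53 x 67 mm, bystander; origin at its underside
- reagent_a: amber bottle with black cap, 48 x 48 x 90 mm, bystander; origin at its underside
- reagent_b: amber bottle with white cap, 48 x 48 x 90 mm, bystander; origin at its underside
- tape_roll: roll of beige tape lying flat, 75 x 75 x 24 mm, bystander; origin at its underside

How it is judged:
By the outcome, as a careful person would: the job done as asked, in the order asked, and still so for the second after the job is handed in, with the robot touching nothing.
It also fails if it takes over 58 s, if anything falls off the work surface, if the arm or the gripper's body presses on something with over 40 N, if the wrist force passes 120 N, or if a joint passes its speed limit or range.

ROBOT

A 6-joint arm with a two-finger parallel gripper is mounted at the origin on a cart in front of the work surface, level with it; the furniture and walls round the work are solid. World frame = base frame: x ahead of the robot, y to its left, z up, the work surface at z = 0. Lengths are in m, angles in degrees, forces in N, time in s.
With the tool pointing down it reaches from about 0.4 to 0.825 m from the base axis. Payload 7 kg.
Tool frame: the origin (TCP) lies at the very end of the fingers, on their centre line; the grasp point (between the pads) lies 19 mm behind it (ctrl.hold_point_z is the distance from the TCP to the grasp point, in m); z points along the fingers, y is the line along which they close (so a half turn about z gives the same grasp; the last joint's range is limited). The gripper opens to 88 mm and grips with 3 to 60 N. Pads are 19 mm wide; open, the fingers measure 130 mm over their backs; the gripper's body (78 mm by 193 mm) begins 47 mm behind the grasp point.
Start: joints at [-54.081, 20.546, 0.682, 0, -70.136, -16.507], TCP at [0.224, -0.637, 0.2] pointing down, gripper open.
Joint ranges: [-176.03, 176.03], [-82.01, 121.73], [-58.28, 71.71], [-173.87, 95.51], [-174.79, -0.11], [-173.66, 173.66]. Speed limits (degrees/s): [136.94, 136.94, 172.46, 180, 180, 180].

INTERFACE

Orientations are given as [roll, pitch, yaw] about the fixed x, y, z axes, in that order (R = Rz(yaw) Ry(pitch) Rx(roll)).
In Python, from plant import sensors, viewer, workorder, ctrl gives the robot as it stands.
- The arm moves only by the shell command python3 -m pendant 'ROWS'. ROWS is JSON, a list of rows, each a list of 3 entries, a list of its own where there are three numbers: the opening, from -1 (shut) to 1 (fully open), so that 0 is half open, then the shift along the tool's x, y, z in m, then the turn, a rotation vector about the tool's x, y, z in degrees. A call has 1 to 10 rows; each row is the pose to reach, as a shift and turn from the pose commanded when the call began, along the tool's axes at that moment; what a row does not reach only later rows make up. A row lasts 1/12 s, in which the tool goes at most 41.7 mm and 7.16 degrees, less where a joint would pass 70% of its speed; a pose out of reach is approached as far as the arm can. A call with a gripper value outside its range is refused whole. The fingers move at their own pace and stop on an object; the grip force is fixed at half the most. Time passes only in rows, so rows that repeat a pose let the fingers close. It gives the time, the measured TCP pose, the force, the opening and the grip force at its end, in the units of the state.
- sensors.get_obs(): the state, without advancing time (a new reading comes with each control period).
- viewer.snapshot(name): name is "scene" or "top" or "wrist"; returns the picture (420x560x3 uint8, red, green, blue); there is no depth.
- viewer.camera_params(name): a dict with "fx", "fy", "cx", "cy" (pixels), "extrinsics" (4x4, takes a point from world to camera coordinates). Camera axes: x right, y up, looking along -z (the intrinsics and any distortion apply to the point x, -y, -z); pixel columns grow to the right and rows downward; lengths in m; the calibration is good to about 2 mm. A picture is of the moment at which its call begins: read the wrist's pose just before it. camera_params takes no time and is no camera call; for the wrist camera it gives the pose at the moment of the call.
- workorder.close_job(): hands the job in; it is judged then, once.
The state is a dict: "clock": time; "joint_pos": joint angles; "qvel": joint speeds; "tau": joint torques, N m; "tool_pos": TCP position; "orientation": TCP orientation; "force": force on the tool from outside, world axes, zero at the start; "moment": the same for the moment, N m; "opening": finger opening in m; "gripper_force": force on a finger pad.
Only numpy, scipy, OpenCV 4.12 (cv2) and the standard library are available. Lean on these libraries where they do the work, as an engineer would, in place of code of your own. Each camera call takes 0.05 s, during which the arm holds its last target. There are 200 camera calls.

## Working session

There is one attempt and no reset: what is moved stays moved. The work goes in short steps, Python scripts to look and compute and a shell command to move; the robot and the scene stay as the last step left them, time stands still between calls to the robot, and variables do not carry over. Pictures are saved under pics/ and viewed, at most 10 in all, crops included, and the job is handed in when it is done.

```bash
ls; mkdir -p pics; python3 - <<'E'
from plant import sensors, viewer, workorder, ctrl
import cv2,numpy as np
o=sensors.get_obs();print(o)
print(ctrl.hold_point_z)
a=viewer.snapshot("scene");b=viewer.snapshot("top")
for n,p in(("scene",a),("top",b)):
    cv2.imwrite(f"pics/{n}0.png",p[...,::-1]);c=viewer.camera_params(n);print(n,{k:np.round(v,4).tolist() if k!='x' else 0 for k,v in c.items()})
E
```

```text
pics
{'clock': 0.0, 'joint_pos': array([-5.40811223e+01,  2.05904903e+01,  6.33912991e-01, -1.99708630e-02,
       -7.01360890e+01, -1.65064633e+01]), 'qvel': array([ 0.00591839, -0.00869103,  0.1297763 ,  0.08980574, -0.00834146,
       -0.00623097]), 'tau': array([-3.11994211e-05, -5.82718170e+01,  2.93067813e+01,  6.99763834e+00,
        6.82072263e-03, -1.55803073e-04]), 'tool_pos': array([ 0.22413363, -0.63613454,  0.19863492]), 'orientation': array([ 1.79905818e+02, -8.33095308e-03, -1.60594380e+02]), 'force': array([ 0.05834647, -0.36556853,  0.08624902]), 'moment': array([-0.01695022, -0.00958504, -0.00846654]), 'gripper_force': 0.0, 'opening': 0.08751800250053757}
0.0188
scene {'fx': 465.3244, 'fy': 465.3244, 'cx': 287.9252, 'cy': 214.8696, 'extrinsics': [[-0.7416, -0.6708, 0.0078, 0.458], [0.3566, -0.3842, 0.8516, -0.2519], [-0.5683, 0.6343, 0.5241, -1.0612], [0.0, 0.0, 0.0, 1.0]]}
top {'fx': 387.1458, 'fy': 387.1458, 'cx': 277.6242, 'cy': 210.8603, 'extrinsics': [[0.0281, -0.9996, 0.0036, 0.0936], [0.9841, 0.0283, 0.1751, -0.5551], [-0.1751, -0.0013, 0.9845, -0.9713], [0.0, 0.0, 0.0, 1.0]]}
```

View pics/top0.png

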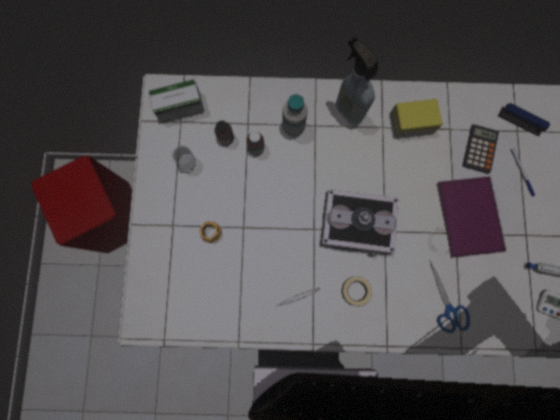

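View pics/scene0.png

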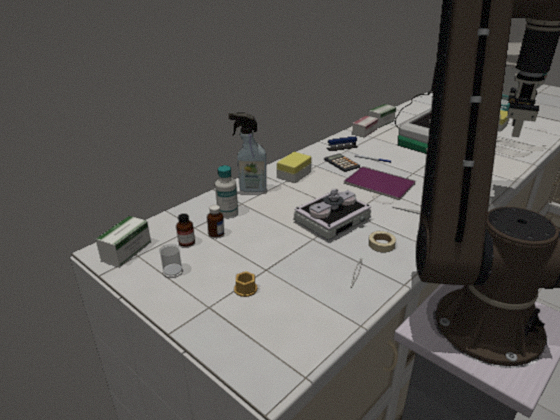

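The top view shows the nut at about (210,231) and the stud at (364,217). The scene view shows the nut at (245,284) and the stud at (334,195). Next I'll turn these into positions.

```bash
cat > h.py <<'E'
import numpy as np,cv2
def ray(c,u,v):
    E=np.array(c["extrinsics"]);R=E[:3,:3];o=-R.T@E[:3,3]
    d=R.T@np.array([(u-c["cx"])/c["fx"],-(v-c["cy"])/c["fy"],-1.]);return o,d
def onz(c,u,v,z):
    o,d=ray(c,u,v);return o+d*(z-o[2])/d[2]
def proj(c,P):
    E=np.array(c["extrinsics"]);p=(E[:3,:3]@np.array(P).T).T+E[:3,3]
    return np.c_[c["cx"]+c["fx"]*p[:,0]/-p[:,2],c["cy"]-c["fy"]*p[:,1]/-p[:,2]]
E
python3 - <<'E'
from plant import viewer
from h import *
t=viewer.camera_params("top");s=viewer.camera_params("scene")
for n,c,u,v,z in [("nut",t,210,231,.025),("nut",s,245,284,.019),("stud",t,364,217,.105),("stud",s,334,193,.105),("tape",t,357,291,.012),("beaker",t,185,160,.03)]: print(n,onz(c,u,v,z).round(3))
w=viewer.camera_params("wrist");E=w["extrinsics"];print(w["fx"],(-E[:3,:3].T@E[:3,3]).round(4),E[:3,:3].round(3).tolist())
a=cv2.imread("pics/top0.png")[190:270,180:400];a=cv2.resize(a,None,fx=3.6,fy=3.6,interpolation=2)
b=cv2.imread("pics/scene0.png")[170:310,210:390];b=cv2.resize(b,None,fx=2,fy=2)
E
```

```text
nut [0.497 0.288 0.025]
nut [0.497 0.292 0.019]
stud [ 0.533 -0.106  0.105]
stud [ 0.527 -0.101  0.105]
tape [ 0.35  -0.106  0.012]
beaker [0.69  0.368 0.03 ]
360.72904628888926 [ 0.1536 -0.6605  0.3837] [[-0.332, 0.943, 0.001], [-0.907, -0.319, -0.275], [-0.26, -0.092, 0.961]]
```

```bash
R='[1,[-0.31,0.268,0],[0,0,0]]'; python3 -m pendant '[[1,[-0.031,0.027,0],[0,0,0]],[1,[-0.062,0.054,0],[0,0,0]],[1,[-0.093,0.08,0],[0,0,0]],[1,[-0.124,0.107,0],[0,0,0]],[1,[-0.155,0.134,0],[0,0,0]],[1,[-0.186,0.161,0],[0,0,0]],[1,[-0.217,0.188,0],[0,0,0]],[1,[-0.248,0.215,0],[0,0,0]],[1,[-0.279,0.241,0],[0,0,0]],[1,[-0.31,0.268,0],[0,0,0]]]'
python3 -m pendant '[[1,[-0.031,0.027,0],[0,0,-6]],[1,[-0.062,0.054,0],[0,0,-12]],[1,[-0.093,0.08,0],[0,0,-18]],[1,[-0.124,0.107,0],[0,0,-20]],[1,[-0.156,0.134,0],[0,0,-20]],[1,[-0.156,0.134,0],[0,0,-20]],[1,[-0.156,0.134,0],[0,0,-20]]]'
python3 - <<'E'
from plant import sensors, viewer
from h import *
import json
o=sensors.get_obs();print(o["joint_pos"].round(1),o["tool_pos"].round(4),o["orientation"].round(2))
c=viewer.camera_params("wrist");p=viewer.snapshot("wrist");cv2.imwrite("pics/w1.png",p[...,::-1]);np.save("w1.npy",c,allow_pickle=True)
E
```

```text
clock: 0.93
tool_pos: [0.428, -0.2789, 0.1995]
orientation: [180.0, 0.0, -160.6]
force: [1.6, -0.8, -0.2]
opening: 0.0877
gripper_force: 0.0
clock: 1.52
tool_pos: [0.5308, -0.1005, 0.1989]
orientation: [180.0, -0.1, -140.4]
force: [-0.9, -0.5, 0.6]
opening: 0.0875
gripper_force: 0.0
[ 10.1   7.9 -16.4  -0.  -65.8 -60.4] [ 0.5308 -0.1005  0.1989] [ 1.7996e+02 -5.0000e-02 -1.4039e+02]
```

View pics/w1.png

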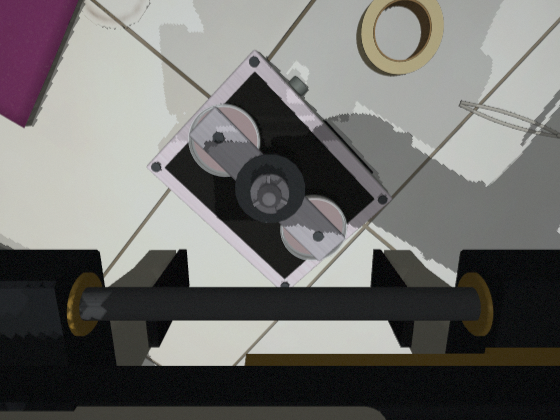

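Wrist view: washer centre is at about (270,188), with radius about 35 px. The stud tip is at about (269,199), and the two clamp screws sit beside it.

```bash
python3 - <<'E'
from h import *
c=np.load("w1.npy",allow_pickle=True).item()
print(onz(c,270,188.5,.077),onz(c,269,199.5,.111), onz(c,235,188.5,.077)-onz(c,305,188.5,.077),onz(c,254,61,.05))
P=[.5275,-.101]
th=np.linspace(0,2*np.pi,60)
q=cv2.imread("pics/w1.png")[120:270,180:360];q=cv2.resize(q,None,fx=4,fy=4,interpolation=cv2.INTER_CUBIC);q=cv2.convertScaleAbs(q,alpha=1.8)
m=(onz(c,270,188.5,.077)+onz(c,269,199.5,.111))/2
for z,r in((.077,.031),(.097,.016),(.111,.0055)):
    uv=proj(c,np.c_[m[0]+r*np.cos(th),m[1]+r*np.sin(th),0*th+z])
    cv2.polylines(q,[((uv-[180,120])*4).astype(np.int32)],True,(0,0,255),1)
cv2.imwrite("pics/w1c.png",q);print(m)
E
```

```text
[ 0.53153071 -0.10974544  0.077     ] [ 0.53238235 -0.10895905  0.111     ] [ 0.03882279 -0.04697732  0.        ] [ 0.45828377 -0.18804843  0.05      ]
[ 0.53195653 -0.10935225  0.094     ]
```

View pics/w1c.png

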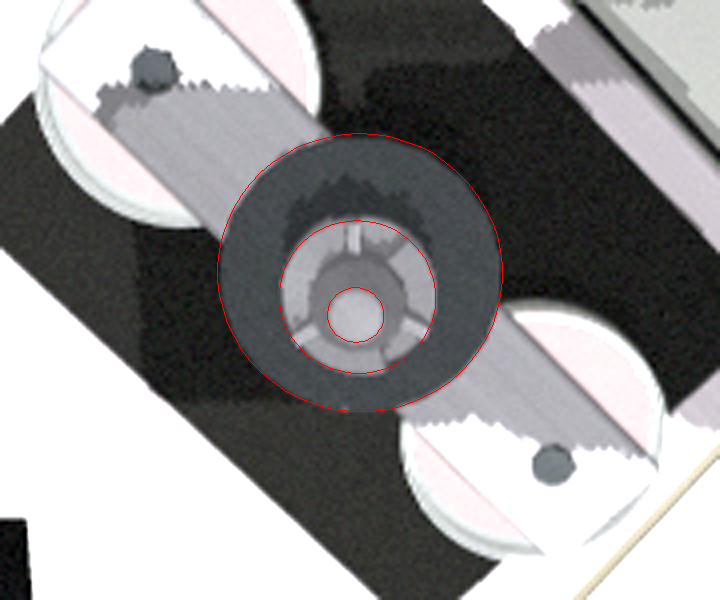

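The overlay fits, so the stud is at (0.532, -0.109). Next I go over the nut.

```bash
python3 -m pendant '[[1,[-0.022,0.032,0],[0,0,0]],[1,[-0.044,0.064,0],[0,0,0]],[1,[-0.067,0.097,0],[0,0,0]],[1,[-0.089,0.129,0],[0,0,0]],[1,[-0.111,0.161,0],[0,0,0]],[1,[-0.133,0.193,0],[0,0,0]],[1,[-0.156,0.225,0],[0,0,0]],[1,[-0.178,0.258,0],[0,0,0]],[1,[-0.2,0.29,0],[0,0,0]],[1,[-0.222,0.322,0],[0,0,0]]]'
python3 -m pendant '[[1,[0,0,0.03],[0,0,0]],[1,[0,0,0.03],[0,0,0]],[1,[0,0,0.03],[0,0,0]]]'
python3 - <<'E'
from plant import sensors, viewer
from h import *
o=sensors.get_obs();print(o["joint_pos"].round(1),o["tool_pos"].round(4),o["orientation"].round(2))
c=viewer.camera_params("wrist");p=viewer.snapshot("wrist")[...,::-1];cv2.imwrite("pics/w2.png",p);np.save("w2.npy",c,allow_pickle=True)
u,v=proj(c,[[.497,.29,.03]])[0].astype(int);print(u,v)
x0,y0=max(u-70,0),max(v-60,0);q=cv2.resize(p[y0:y0+120,x0:x0+140],None,fx=5,fy=5,interpolation=2);print(x0,y0);cv2.imwrite("pics/w2c.png",cv2.convertScaleAbs(q,alpha=1.3))
E
```

```text
clock: 2.4
tool_pos: [0.497, 0.2875, 0.1998]
orientation: [180.0, 0.0, -140.7]
force: [1.5, -0.3, 0.6]
opening: 0.0873
gripper_force: 0.0
clock: 2.65
tool_pos: [0.4965, 0.2854, 0.1684]
orientation: [-180.0, -0.2, -140.6]
force: [0.2, 0.1, 1.2]
opening: 0.0875
gripper_force: 0.0
[  49.4   12.4  -14.9   -0.   -62.9 -100.1] [0.4965 0.2854 0.1684] [-179.97   -0.23 -140.63]
282 194
212 134
```

View pics/w2c.png

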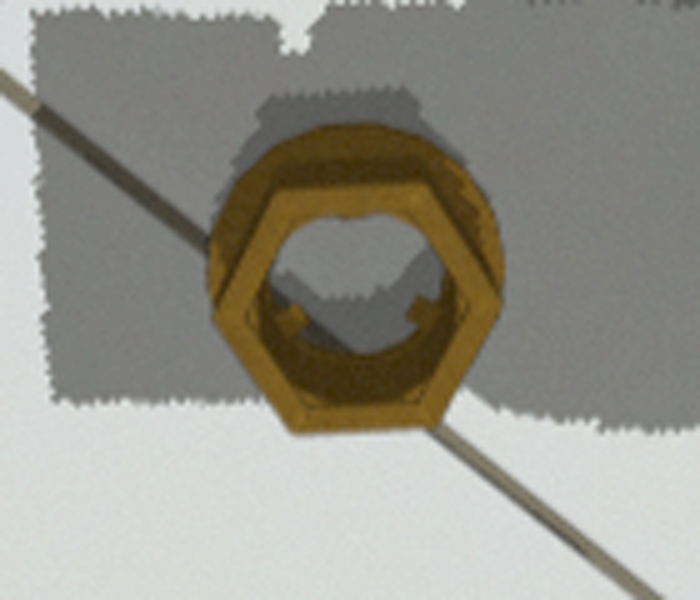

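Crop (×5, origin 212,134): hexagon top corners are at (272,188), (425,183), (502,302), (437,427), (294,434) and (214,318). The nut stands upright and clear.

```bash
python3 - <<'E'
from h import *
c=np.load("w2.npy",allow_pickle=True).item()
H=np.array([(272,188),(425,183),(502,302),(437,427),(294,434),(214,318)])/5+[212,134]
W=np.array([onz(c,u,v,.038) for u,v in H])[:,:2];m=W.mean(0);d=W-m
a=np.degrees(np.arctan2(d[:,1],d[:,0]));print(m,np.hypot(*d.T),a.round(1))
corner=np.degrees(np.angle(np.exp(6j*np.radians(a)).mean()))/6
print("flat normals:",corner+30,"mod 60")
y=-140.4
# tool y dir = yaw-90
ty=y-90; n=corner+30; k=round((ty-n)/60); print("yaw targets",n+60*k+90, n+60*(k-1)+90)
def tool(dx,dy,ps): r=np.radians(ps); return dx*np.cos(r)+dy*np.sin(r), dx*np.sin(r)-dy*np.cos(r)
print(tool(m[0]-.4967,m[1]-.2857,-140.5))
L=[onz(c,212+x/5,134+yy/5,.015)[:2]-m for x,yy in((290,320),(420,310),(345,215))];print([(np.hypot(*l),np.degrees(np.arctan2(l[1],l[0]))) for l in L])
E
```

```text
[0.49633848 0.29050803] [0.0268769  0.02597192 0.02604248 0.02645134 0.02606941 0.02587371] [-106.4 -167.9  132.7   73.    13.   -47.4]
flat normals: 42.844484670156604 mod 60
yaw targets -167.1555153298434 -227.1555153298434
(np.float64(-0.002779327148907559), np.float64(0.003939945505929833))
[(np.float64(0.01484567750501092), np.float64(-20.122650935394162)), (np.float64(0.013522614056431898), np.float64(105.12232235662498)), (np.float64(0.013222595251386547), np.float64(-131.20736358563408))]
```

```bash
python3 -m pendant '[[1,[-0.001,0.002,0.03],[0,0,7]],[1,[-0.002,0.003,0.06],[0,0,14]],[1,[-0.0028,0.004,0.09],[0,0,21]],[1,[-0.0028,0.004,0.11],[0,0,26.7]],[1,[-0.0028,0.004,0.11],[0,0,26.7]],[1,[-0.0028,0.004,0.11],[0,0,26.7]],[1,[-0.0028,0.004,0.11],[0,0,26.7]]]'
python3 - <<'E'
from plant import sensors, viewer
from h import *
o=sensors.get_obs();print(o["joint_pos"].round(1),o["tool_pos"].round(4),o["orientation"].round(2))
E
```

```text
clock: 3.28
tool_pos: [0.4985, 0.2922, 0.0619]
orientation: [179.9, 0.2, -167.1]
force: [0.1, -0.3, 0.0]
opening: 0.0875
gripper_force: 0.0
[ 4.98e+01  1.86e+01 -2.21e+01  1.00e-01 -4.92e+01 -1.27e+02] [0.4985 0.2922 0.0619] [ 1.7993e+02  1.6000e-01 -1.6713e+02]
```

```bash
python3 -m pendant '[[1,[0.0015,-0.001,0.02],[0,0,0]],[1,[0.0015,-0.001,0.02],[0,0,0]],[1,[0.0015,-0.001,0.02],[0,0,0]]]'
python3 -m pendant '[[1,[0,0,0],[0,0,0]]]'
python3 - <<'E'
from plant import sensors, viewer
from h import *
o=sensors.get_obs();print(o["joint_pos"].round(1),o["tool_pos"].round(4),o["orientation"].round(2))
c=viewer.camera_params("wrist");p=viewer.snapshot("wrist")[...,::-1].copy();o=sensors.get_obs();print(o["tool_pos"].round(4))
m=[.4963,.2905];th=np.linspace(0,2*np.pi,7)+np.radians(12.84)
uv=proj(c,np.c_[m[0]+.02656*np.cos(th),m[1]+.02656*np.sin(th),0*th+.038])
cv2.polylines(p,[uv.astype(np.int32)],True,(0,0,255),1)
cv2.imwrite("pics/w3.png",p)
E
```

```text
clock: 3.53
tool_pos: [0.4961, 0.2907, 0.0409]
orientation: [180.0, 0.0, -167.2]
force: [0.0, 0.3, 0.5]
opening: 0.0873
gripper_force: 0.0
clock: 3.62
tool_pos: [0.4965, 0.2912, 0.0413]
orientation: [180.0, 0.1, -167.2]
force: [-0.0, -0.0, 0.7]
opening: 0.0877
gripper_force: 0.0
[  49.9   19.9  -23.5    0.   -46.5 -127.1] [0.4965 0.2912 0.0413] [ 1.7995e+02  1.0000e-01 -1.6722e+02]
[0.4965 0.2913 0.0412]
```

View pics/w3.png

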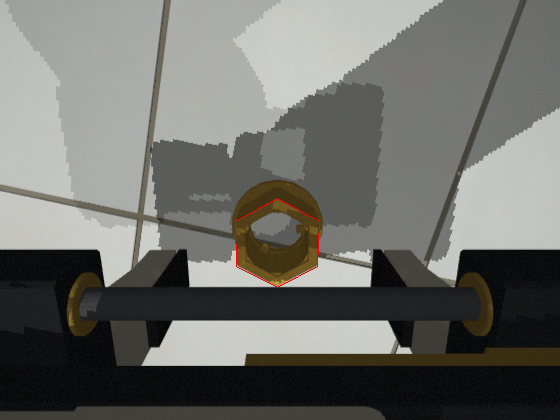

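```bash
python3 - <<'E'
from plant import sensors, viewer
from h import *
from scipy.spatial.transform import Rotation as R
c=viewer.camera_params("wrist");o=sensors.get_obs();Rt=R.from_euler("xyz",o["orientation"],degrees=True).as_matrix()
for z in(0,-.019,-.03):
  P=[o["tool_pos"]+Rt@np.array([x,y,z]) for y in(-.044,0,.044) for x in (.0095,-.0095)]
  print(z,proj(c,P).round(0).tolist())
E
```

```text
0 [[197.0, 231.0], [199.0, 263.0], [278.0, 231.0], [278.0, 263.0], [359.0, 231.0], [357.0, 263.0]]
-0.019 [[189.0, 244.0], [191.0, 279.0], [278.0, 244.0], [278.0, 279.0], [368.0, 244.0], [365.0, 279.0]]
-0.03 [[183.0, 252.0], [186.0, 289.0], [278.0, 252.0], [278.0, 289.0], [373.0, 252.0], [370.0, 289.0]]
```

```bash
python3 - <<'E'
import cv2
p=cv2.imread("pics/w3.png")[170:400,60:500];p=cv2.resize(p,None,fx=1.8,fy=1.8)
cv2.imwrite("pics/w3c.png",cv2.convertScaleAbs(p,alpha=3.5))
E
```

```text
(no output)
```

View pics/w3c.png

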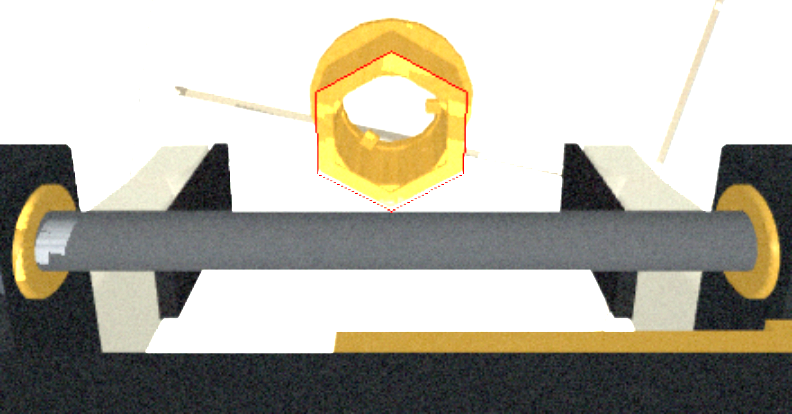

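The hexagon overlay fits, and the nut is centred between the fingers. I'll descend and grip.

```bash
python3 -m pendant '[[1,[0,0,0.015],[0,0,0]],[1,[0,-0.0005,0.028],[0,0,0]],[1,[0,-0.0005,0.031],[0,0,0]],[1,[0,-0.0005,0.031],[0,0,0]]]' && python3 -m pendant '[[0.2,[0,0,0],[0,0,0]],[0,[0,0,0],[0,0,0]],[-0.2,[0,0,0],[0,0,0]],[-0.4,[0,0,0],[0,0,0]],[-0.4,[0,0,0],[0,0,0]],[-0.4,[0,0,0],[0,0,0]],[-0.4,[0,0,0],[0,0,0]],[-0.4,[0,0,0],[0,0,0]]]'
```

```text
clock: 4.0
tool_pos: [0.4956, 0.29, 0.0085]
orientation: [-180.0, -0.0, -167.3]
force: [-0.6, 0.3, -0.1]
opening: 0.0877
gripper_force: 0.0
clock: 4.67
tool_pos: [0.4958, 0.2901, 0.0087]
orientation: [-180.0, -0.0, -167.3]
force: [0.6, 0.1, 0.4]
opening: 0.0452
gripper_force: 30.0
```

```bash
python3 -m pendant '[[-0.4,[0,0,-0.015],[0,0,0]],[-0.4,[0,0,-0.04],[0,0,0]],[-0.4,[0,0,-0.08],[0,0,0]],[-0.4,[0,0,-0.11],[0,0,0]],[-0.4,[0.003,-0.02,-0.14],[0,0,0]],[-0.4,[0.008,-0.06,-0.15],[0,0,0]],[-0.4,[0.013,-0.1,-0.15],[0,0,0]],[-0.4,[0.018,-0.14,-0.15],[0,0,0]],[-0.4,[0.024,-0.18,-0.15],[0,0,0]],[-0.4,[0.03,-0.22,-0.15],[0,0,0]]]' && python3 -m pendant '[[-0.4,[0.005,-0.038,0],[0,0,0]],[-0.4,[0.01,-0.076,0],[0,0,0]],[-0.4,[0.015,-0.114,0],[0,0,0]],[-0.4,[0.02,-0.15,0],[0,0,0]],[-0.4,[0.023,-0.178,0],[0,0,0]],[-0.4,[0.023,-0.178,0],[0,0,0]],[-0.4,[0.023,-0.178,0],[0,0,0]],[-0.4,[0.023,-0.178,0],[0,0,0]]]'
python3 - <<'E'
from plant import sensors, viewer
from h import *
c=viewer.camera_params("wrist");p=viewer.snapshot("wrist")[...,::-1].copy();np.save("w4.npy",c,allow_pickle=True)
o=sensors.get_obs();print(o["joint_pos"].round(1),o["tool_pos"].round(4),o["orientation"].round(2),o["force"],o["moment"])
x,y,_=o["tool_pos"];z=o["tool_pos"][2]-.0087
cv2.imwrite("pics/w4r.png",p)
th=np.linspace(0,2*np.pi,80)
for a,b,r,h in((.532,-.1094,.031,.077),(.532,-.1094,.0055,.111),(x,y,.029,z)):
  cv2.polylines(p,[proj(c,np.c_[a+r*np.cos(th),b+r*np.sin(th),0*th+h]).round().astype(np.int32)],True,(0,0,255),1)
q=cv2.resize(p[120:330,160:400],None,fx=2.8,fy=2.8,interpolation=2);cv2.imwrite("pics/w4.png",cv2.convertScaleAbs(q,alpha=1.6))
E
```

```text
clock: 5.5
tool_pos: [0.5143, 0.0672, 0.1585]
orientation: [180.0, -0.0, -167.3]
force: [0.4, 0.3, -0.9]
opening: 0.0449
gripper_force: 30.0
clock: 6.17
tool_pos: [0.5312, -0.1097, 0.1581]
orientation: [180.0, -0.0, -167.3]
force: [0.6, 0.3, -2.0]
opening: 0.0452
gripper_force: 30.0
[  9.1  10.  -19.5  -0.  -60.6 -86.4] [ 0.5314 -0.1092  0.1583] [ 1.7998e+02 -3.0000e-02 -1.6728e+02] [-0.10653558 -0.26506668 -1.94058794] [ 0.0541773  -0.0568306  -0.03188136]
```

View pics/w4.png

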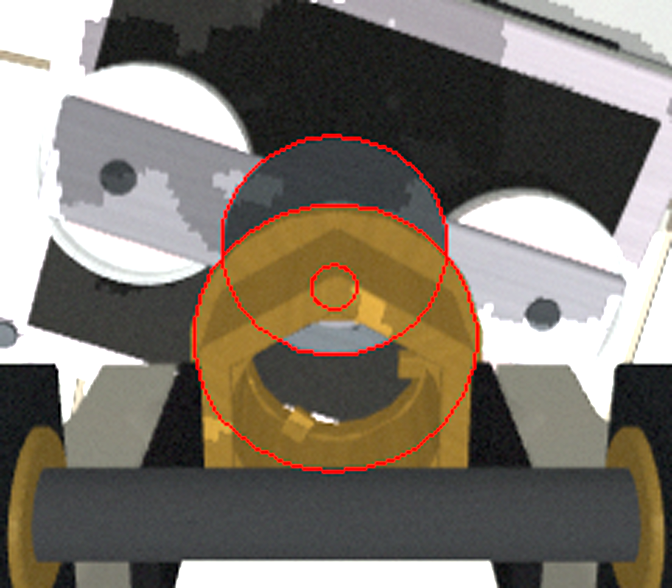

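The flange and washer overlays both fit, and the held nut weighs about 2 N. Now I lower it over the stud.

```bash
python3 -m pendant '[[-0.4,[-0.0005,-0.0003,0.02],[0,0,0]],[-0.4,[-0.0005,-0.0003,0.035],[0,0,0]],[-0.4,[-0.0005,-0.0003,0.044],[0,0,0]],[-0.4,[-0.0005,-0.0003,0.049],[0,0,0]],[-0.4,[-0.0005,-0.0003,0.053],[0,0,0]],[-0.4,[-0.0005,-0.0003,0.056],[0,0,0]],[-0.4,[-0.0005,-0.0003,0.056],[0,0,0]]]'
python3 -m pendant '[[-0.4,[0,0,0.001],[0,0,0]],[-0.4,[0,0,0.0015],[0,0,0]],[-0.4,[0,0,0.002],[0,0,0]],[-0.4,[0,0,0.0025],[0,0,0]],[-0.4,[0,0,0.003],[0,0,0]]]'
```

```text
clock: 6.8
tool_pos: [0.5323, -0.1096, 0.1025]
orientation: [-180.0, -0.0, -167.3]
force: [-0.0, -0.0, -1.9]
opening: 0.0448
gripper_force: 30.0
clock: 7.22
tool_pos: [0.5323, -0.1099, 0.0997]
orientation: [-180.0, 0.0, -167.3]
force: [-0.6, -0.1, -2.0]
opening: 0.0447
gripper_force: 30.0
```

```bash
for i in 1; do python3 -m pendant '[[-0.4,[0,0,0.0005],[0,0,0]],[-0.4,[0,0,0.001],[0,0,0]],[-0.4,[0,0,0.0015],[0,0,0]],[-0.4,[0,0,0.002],[0,0,0]],[-0.4,[0,0,0.0025],[0,0,0]]]';done; python3 -m pendant '[[-0.4,[0,0,0.0005],[0,0,0]],[-0.4,[0,0,0.001],[0,0,0]]]'
```

```text
clock: 7.63
tool_pos: [0.5322, -0.1099, 0.097]
orientation: [180.0, -0.0, -167.3]
force: [-0.2, -0.1, -1.5]
opening: 0.0445
gripper_force: 30.0
clock: 7.8
tool_pos: [0.5323, -0.1099, 0.0961]
orientation: [-180.0, 0.0, -167.3]
force: [-1.1, 1.0, 1.1]
opening: 0.0447
gripper_force: 30.0
```

```bash
python3 -m pendant '[[-0.4,[0,0,0.0005],[0,0,0]],[-0.4,[0,0,0.0005],[0,0,-3]],[-0.4,[0,0,0.0005],[0,0,-6]],[-0.4,[0,0,0.0005],[0,0,-9]],[-0.4,[0,0,0.0005],[0,0,-12]],[-0.4,[0,0,0.0005],[0,0,-12]]]'; python3 -c "
from plant import sensors;o=sensors.get_obs();print(o['moment'],o['joint_pos'].round(1))"
```

```text
clock: 8.3
tool_pos: [0.5329, -0.1099, 0.0961]
orientation: [-180.0, 0.1, -155.1]
force: [0.3, 0.5, 1.3]
opening: 0.0452
gripper_force: 30.0
[-0.03286686 -0.10492334 -0.03889418] [  9.   13.6 -24.    0.  -52.4 -74.2]
```

```bash
python3 -m pendant '[[-0.4,[0,0,0.001],[0,0,-3]],[-0.4,[0,0,0.001],[0,0,-6]],[-0.4,[0,0,0.001],[0,0,-9]],[-0.4,[0,0,0.001],[0,0,-12]],[-0.4,[0,0,0.001],[0,0,-12]]]'; python3 -c "
from plant import sensors;o=sensors.get_obs();print(o['moment'])"
```

```text
clock: 8.72
tool_pos: [0.532, -0.1099, 0.0944]
orientation: [180.0, -0.0, -143.3]
force: [0.4, 0.1, -1.4]
opening: 0.0448
gripper_force: 30.0
[ 0.05149585  0.01502497 -0.01203836]
```

```bash
python3 -m pendant '[[-0.4,[0,0,0.0007],[0,0,0]],[-0.4,[0,0,0.0015],[0,0,0]],[-0.4,[0,0,0.0015],[0,0,0]]]'; python3 -c "
from plant import sensors;o=sensors.get_obs();print(o['moment'])"
```

```text
clock: 8.97
tool_pos: [0.532, -0.1099, 0.0928]
orientation: [180.0, -0.0, -143.4]
force: [0.6, 1.2, -2.1]
opening: 0.0446
gripper_force: 30.0
[ 0.03452501 -0.01370042 -0.01620634]
```

```bash
python3 -m pendant '[[-0.4,[0,0,0.0007],[0,0,0]],[-0.4,[0,0,0.0015],[0,0,0]],[-0.4,[0,0,0.0015],[0,0,0]]]'; python3 -c "
from plant import sensors;o=sensors.get_obs();print(o['moment'])"
```

```text
clock: 9.22
tool_pos: [0.5323, -0.1099, 0.0925]
orientation: [-180.0, 0.0, -143.3]
force: [-3.8, 1.4, 7.6]
opening: 0.0453
gripper_force: 30.0
[ 0.50361708  1.4660696  -0.03499807]
```

```bash
python3 -m pendant '[[-0.4,[0,0,-0.0005],[0,0,-3]],[-0.4,[0,0,-0.0005],[0,0,-6]],[-0.4,[0,0,-0.0005],[0,0,-9]],[-0.4,[0,0,-0.0005],[0,0,-12]],[-0.4,[0,0,-0.0005],[0,0,-12]]]'; python3 -c "
from plant import sensors;o=sensors.get_obs();print(o['moment'])"
```

```text
clock: 9.63
tool_pos: [0.5332, -0.1103, 0.0933]
orientation: [-179.9, 0.0, -131.1]
force: [-1.2, -1.8, 5.8]
opening: 0.0449
gripper_force: 30.0
[-0.43688314  0.42317041 -0.05047108]
```

```bash
python3 -m pendant '[[-0.4,[0,0,-0.0005],[0,0,-3]],[-0.4,[0,0,-0.0006],[0,0,-6]],[-0.4,[0,0,-0.0007],[0,0,-9]],[-0.4,[0,0,-0.0008],[0,0,-12]],[-0.4,[0,0,-0.0008],[0,0,-12]]]'; python3 -c "
from plant import sensors;o=sensors.get_obs();print(o['moment'])"
```

```text
clock: 10.05
tool_pos: [0.5333, -0.1102, 0.094]
orientation: [-179.9, 0.0, -119.1]
force: [-0.7, -1.1, 6.4]
opening: 0.0448
gripper_force: 30.0
[-0.41744813  0.31633698 -0.05741527]
```

```bash
python3 -m pendant '[[-0.4,[0,0,0],[0,0,-3]],[-0.4,[0,0,-0.0003],[0,0,-6]],[-0.4,[0,0,-0.0005],[0,0,-9]],[-0.4,[0,0,-0.0007],[0,0,-12]],[-0.4,[0,0,-0.0007],[0,0,-12]]]'; python3 -c "
from plant import sensors;o=sensors.get_obs();print(o['moment'])"
```

```text
clock: 10.47
tool_pos: [0.5334, -0.1102, 0.0948]
orientation: [-179.9, 0.0, -107.1]
force: [-1.3, -0.9, 5.0]
opening: 0.0445
gripper_force: 30.0
[-0.3280556   0.27611263 -0.06084032]
```

```bash
python3 -m pendant '[[-0.4,[0,0,0],[0,0,-3]],[-0.4,[0,0,-0.0002],[0,0,-6]],[-0.4,[0,0,-0.0004],[0,0,-9]],[-0.4,[0,0,-0.0005],[0,0,-12]],[-0.4,[0,0,-0.0005],[0,0,-12]]]'; python3 -c "
from plant import sensors;o=sensors.get_obs();print(o['moment'])"
```

```text
clock: 10.88
tool_pos: [0.5335, -0.1102, 0.0954]
orientation: [-179.8, -0.0, -95.1]
force: [-1.4, -0.4, 6.6]
opening: 0.0447
gripper_force: 30.0
[-0.20224216  0.45207213 -0.01712481]
```

```bash
python3 -m pendant '[[-0.4,[0,0,0],[0,0,-3]],[-0.4,[0,0,-0.0002],[0,0,-6]],[-0.4,[0,0,-0.0003],[0,0,-9]],[-0.4,[0,0,-0.0005],[0,0,-12]],[-0.4,[0,0,-0.0005],[0,0,-12]]]'; python3 -c "
from plant import sensors;o=sensors.get_obs();print(o['moment'])"
```

```text
clock: 11.3
tool_pos: [0.5336, -0.1098, 0.0956]
orientation: [-179.8, -0.0, -83.2]
force: [1.0, 0.2, 4.4]
opening: 0.0446
gripper_force: 30.0
[ 0.40812693 -0.14797985 -0.01439132]
```

```bash
python3 -m pendant '[[-0.4,[0,0,0.0002],[0,0,-3]],[-0.4,[0,0,0.0002],[0,0,-6]],[-0.4,[0,0,0.0002],[0,0,-6]]]'; python3 -c "
from plant import sensors;o=sensors.get_obs();print(o['moment'])"
```

```text
clock: 11.55
tool_pos: [0.5331, -0.1096, 0.095]
orientation: [-179.9, -0.0, -77.2]
force: [0.2, 0.1, -1.9]
opening: 0.0444
gripper_force: 30.0
[-0.09646094  0.02172549 -0.00555438]
```

Contact is lost after about 90° of backing off, so the thread is dropping in. I'll follow it down.

```bash
python3 -m pendant '[[-0.4,[0,0,0.0005],[0,0,-2]],[-0.4,[0,0,0.001],[0,0,-3]],[-0.4,[0,0,0.0015],[0,0,-3]],[-0.4,[0,0,0.002],[0,0,-3]],[-0.4,[0,0,0.0025],[0,0,-3]]]';python3 -m pendant '[[-0.4,[0,0,0.0007],[0,0,0]],[-0.4,[0,0,0.0014],[0,0,0]],[-0.4,[0,0,0.002],[0,0,0]]]'; python3 -c "
from plant import sensors;o=sensors.get_obs();print(o['moment'])"
```

```text
clock: 11.97
tool_pos: [0.5324, -0.1099, 0.0918]
orientation: [-180.0, -0.0, -74.4]
force: [0.8, -0.7, 0.2]
opening: 0.0449
gripper_force: 30.0
clock: 12.22
tool_pos: [0.5318, -0.11, 0.0896]
orientation: [179.9, 0.0, -74.3]
force: [-0.5, -0.7, 1.9]
opening: 0.0449
gripper_force: 30.0
[-0.41055661  0.44085265  0.06613265]
```

```bash
python3 -m pendant '[[-0.4,[0,0,0.0004],[0,0,0]],[-0.4,[0,0,0.0008],[0,0,0]],[-0.4,[0,0,0.0008],[0,0,0]]]'; python3 -c "
from plant import sensors;o=sensors.get_obs();print(o['moment'])"
```

```text
clock: 12.47
tool_pos: [0.532, -0.1102, 0.0895]
orientation: [180.0, -0.0, -74.3]
force: [-1.7, -1.3, 5.8]
opening: 0.0447
gripper_force: 30.0
[-0.45712673  0.99644561  0.02822325]
```

The drop is complete, with the underside about 3.8 mm above the washer. Next I turn clockwise, with z following the lead at 0.0625 mm per degree.

```bash
python3 -m pendant '[[-0.4,[0,0,0],[0,0,3]],[-0.4,[0,0,0.0002],[0,0,6]],[-0.4,[0,0,0.0004],[0,0,9]],[-0.4,[0,0,0.0006],[0,0,12]],[-0.4,[0,0,0.0006],[0,0,12]]]'; python3 -c "
from plant import sensors;o=sensors.get_obs();print(o['moment'])"
```

```text
clock: 12.88
tool_pos: [0.5327, -0.1097, 0.0888]
orientation: [-179.9, 0.0, -86.4]
force: [0.2, 0.9, 2.0]
opening: 0.0448
gripper_force: 30.0
[0.2940383  0.03023268 0.02310232]
```

```bash
python3 -m pendant '[[-0.4,[0,0,0.0002],[0,0,3]],[-0.4,[0,0,0.0004],[0,0,6]],[-0.4,[0,0,0.0006],[0,0,9]],[-0.4,[0,0,0.0008],[0,0,12]],[-0.4,[0,0,0.001],[0,0,15]],[-0.4,[0,0,0.0012],[0,0,18]],[-0.4,[0,0,0.0012],[0,0,18]]]'; python3 -c "
from plant import sensors;o=sensors.get_obs();print(o['moment'])"
```

```text
clock: 13.47
tool_pos: [0.5328, -0.1097, 0.0876]
orientation: [-179.9, 0.0, -104.3]
force: [0.2, 0.5, 3.0]
opening: 0.0448
gripper_force: 30.0
[ 0.20653642 -0.21132767  0.01819957]
```

Running freely. Continuing.

```bash
python3 -m pendant '[[-0.4,[0,0,0.0002],[0,0,3]],[-0.4,[0,0,0.0004],[0,0,6]],[-0.4,[0,0,0.0006],[0,0,9]],[-0.4,[0,0,0.0008],[0,0,12]],[-0.4,[0,0,0.001],[0,0,15]],[-0.4,[0,0,0.0012],[0,0,18]],[-0.4,[0,0,0.0012],[0,0,18]]]'; python3 -c "
from plant import sensors;o=sensors.get_obs();print(o['moment'])"
```

```text
clock: 14.05
tool_pos: [0.5329, -0.1098, 0.0864]
orientation: [-179.9, 0.0, -122.3]
force: [0.5, 0.8, 3.4]
opening: 0.0448
gripper_force: 30.0
[ 0.13710655 -0.3377333  -0.03900534]
```

```bash
python3 -m pendant '[[-0.4,[0,0,0.0002],[0,0,3]],[-0.4,[0,0,0.0004],[0,0,6]],[-0.4,[0,0,0.0006],[0,0,9]],[-0.4,[0,0,0.0008],[0,0,12]],[-0.4,[0,0,0.0008],[0,0,12]]]'; python3 -c "
from plant import sensors;o=sensors.get_obs();print(o['moment'])"
```

```text
clock: 14.47
tool_pos: [0.5329, -0.1099, 0.0857]
orientation: [-179.9, 0.0, -134.2]
force: [1.3, 0.4, 4.3]
opening: 0.0445
gripper_force: 30.0
[ 0.02957234 -0.41283004 -0.02965466]
```

```bash
python3 -m pendant '[[-0.4,[0,0,0.0001],[0,0,2]],[-0.4,[0,0,0.0002],[0,0,4]],[-0.4,[0,0,0.0003],[0,0,6]],[-0.4,[0,0,0.0003],[0,0,6]]]'; python3 -c "
from plant import sensors;o=sensors.get_obs();print(o['moment'])"; python3 -m pendant '[[-0.4,[0,0,0.0001],[0,0,2]],[-0.4,[0,0,0.0002],[0,0,4]],[-0.4,[0,0,0.0003],[0,0,6]],[-0.4,[0,0,0.0003],[0,0,6]]]'; python3 -c "
from plant import sensors;o=sensors.get_obs();print(o['moment'])"
```

```text
clock: 14.8
tool_pos: [0.5327, -0.1099, 0.0856]
orientation: [-180.0, 0.0, -140.1]
force: [0.4, 0.6, 7.7]
opening: 0.0448
gripper_force: 30.0
[ 0.07575437 -0.04946837  0.01859224]
clock: 15.13
tool_pos: [0.5329, -0.11, 0.0856]
orientation: [-179.9, 0.1, -146.1]
force: [-0.5, 0.4, 7.4]
opening: 0.0452
gripper_force: 30.0
[0.09544996 0.19007002 0.04593192]
```

```bash
python3 -m pendant '[[-0.4,[0,0,-0.0001],[0,0,2]],[-0.4,[0,0,-0.0001],[0,0,4]],[-0.4,[0,0,-0.0001],[0,0,6]],[-0.4,[0,0,-0.0001],[0,0,6]]]'; python3 -c "
from plant import sensors;o=sensors.get_obs();print(o['moment'])"; python3 -m pendant '[[-0.4,[0,0,0],[0,0,2]],[-0.4,[0,0,0],[0,0,4]],[-0.4,[0,0,0],[0,0,4]]]'; python3 -c "
from plant import sensors;o=sensors.get_obs();print(o['moment'])"
```

```text
clock: 15.47
tool_pos: [0.5329, -0.11, 0.0856]
orientation: [-179.9, 0.1, -152.1]
force: [1.0, -0.5, 7.5]
opening: 0.0447
gripper_force: 30.0
[0.1185097  0.09410678 0.01292685]
clock: 15.72
tool_pos: [0.5327, -0.1101, 0.0856]
orientation: [-180.0, 0.0, -156.1]
force: [-0.8, -0.9, 7.9]
opening: 0.0447
gripper_force: 30.0
[-0.02176283  0.20339012  0.07834934]
```

```bash
python3 -m pendant '[[-0.4,[0,0,0],[0,0,1.5]],[-0.4,[0,0,0],[0,0,3]],[-0.4,[0,0,0],[0,0,3]]]'; python3 -c "
from plant import sensors;o=sensors.get_obs();print(o['moment'])"; python3 -m pendant '[[-0.4,[0,0,0],[0,0,1.5]],[-0.4,[0,0,0],[0,0,3]],[-0.4,[0,0,0],[0,0,3]]]'; python3 -c "
from plant import sensors;o=sensors.get_obs();print(o['moment'])"
```

```text
clock: 15.97
tool_pos: [0.5325, -0.1101, 0.0856]
orientation: [-180.0, 0.0, -159.0]
force: [-1.5, -0.2, 7.5]
opening: 0.0447
gripper_force: 30.1
[0.03453919 0.46717449 0.40749324]
clock: 16.22
tool_pos: [0.5324, -0.1101, 0.0856]
orientation: [-180.0, 0.0, -162.0]
force: [-0.8, 0.1, 9.0]
opening: 0.0449
gripper_force: 30.2
[0.0673882  0.56744747 0.72794492]
```

The nut turned tight about 88° after the drop (torque rising to 0.7 N m) with the flange on the washer. I stop here, let go and lift off.

```bash
python3 -m pendant '[[-0.4,[0,0,-0.0005],[0,0,0]],[-0.2,[0,0,-0.0005],[0,0,0]],[0.1,[0,0,-0.0005],[0,0,0]],[0.3,[0,0,-0.0005],[0,0,0]],[0.3,[0,0,-0.0005],[0,0,0]],[0.3,[0,0,-0.0005],[0,0,0]],[0.3,[0,0,-0.0005],[0,0,0]]]' && python3 -m pendant '[[0.3,[0,0,-0.01],[0,0,0]],[0.3,[0,0,-0.03],[0,0,0]],[0.3,[0,0,-0.06],[0,0,0]],[0.3,[0,0,-0.09],[0,0,0]],[0.6,[0,0,-0.12],[0,0,0]],[1,[0,0,-0.12],[0,0,0]],[1,[0,0,-0.12],[0,0,0]]]'
python3 - <<'E'
from plant import sensors, viewer
from h import *
c=viewer.camera_params("wrist");p=viewer.snapshot("wrist")[...,::-1].copy()
th=np.linspace(0,2*np.pi,80)
for r,h in((.031,.077),(.029,.084),(.029,.077)):
  cv2.polylines(p,[proj(c,np.c_[.532+r*np.cos(th),-.1094+r*np.sin(th),0*th+h]).round().astype(np.int32)],True,(0,0,255) if h<.08 else (255,0,0),1)
u,v=proj(c,[[.532,-.1094,.09]])[0].astype(int)
q=cv2.resize(p[max(v-100,0):v+100,max(u-120,0):u+120],None,fx=2.8,fy=2.8,interpolation=2);cv2.imwrite("pics/w5.png",cv2.convertScaleAbs(q,alpha=1.6))
E
```

```text
clock: 16.8
tool_pos: [0.5318, -0.1098, 0.0849]
orientation: [180.0, -0.0, -162.3]
force: [0.2, -0.7, -0.2]
opening: 0.057
gripper_force: 0.0
clock: 17.38
tool_pos: [0.5334, -0.1098, 0.208]
orientation: [-179.9, 0.3, -162.3]
force: [0.7, 0.6, -1.2]
opening: 0.0715
gripper_force: 0.0
```

View pics/w5.png

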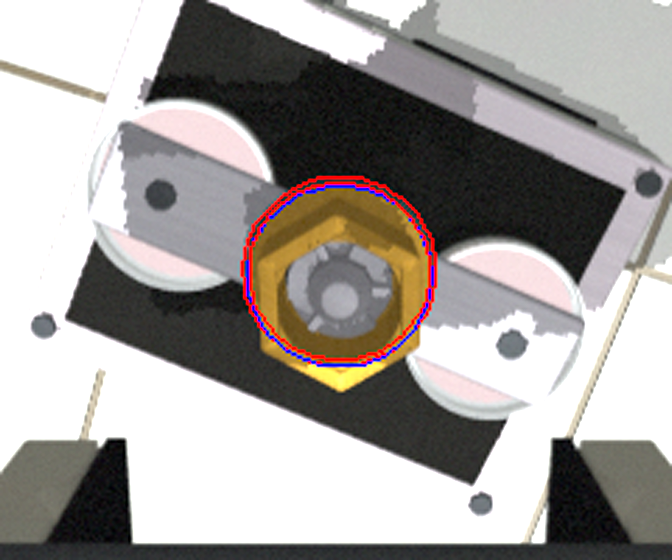

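The nut sits level and centred, with its flange on the washer. The gripper is clear and touching nothing, so I hand the job in.

```bash
python3 -m pendant '[[1,[0,0,0],[0,0,0]],[1,[0,0,0],[0,0,0]],[1,[0,0,0],[0,0,0]]]'; python3 -c "
from plant import workorder;print(workorder.close_job())"
```

```text
clock: 17.68
tool_pos: [0.5317, -0.1099, 0.2043]
orientation: [180.0, -0.1, -162.3]
force: [-0.3, -0.8, 0.1]
opening: 0.0871
gripper_force: 0.0
the job is handed in; nothing more can be done
None
```

The brass nut is on the stud with its flange bearing on the washer: backed off about 93° until the thread dropped in, then turned about 88° clockwise until just tight (0.7 N m), released and handed in at 17.7 s; the hand-in gave no verdict.

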